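# Vent and crack open the sealed ornament case

## Robot

A 7-joint arm with a two-finger parallel gripper is mounted at the origin on the work surface. World frame = base frame: x ahead of the robot, y to its left, z up, the work surface at z = 0. Lengths are in mm, angles in rad, forces in N, time in s.
With the tool pointing down it reaches from about 425 to 1025 mm from the base axis. Payload 3.6 kg.
Tool frame: the origin (TCP) lies midway between the tips of the shut fingers; the grasp point (between the pads) lies 19 mm behind it (grasp_offset is the distance from the TCP to the grasp point, in mm); z points along the fingers, y is the direction in which the jaws open and shut (so a half turn about z gives the same grasp; the last joint's range is limited). The gripper opens to 85 mm and grips with 20 to 120 N. Pads are 22 mm wide; open, the fingers measure 114 mm over their backs; the gripper's body (76 mm by 85 mm) begins 54 mm behind the grasp point. The pads swing forward as they close: fully open they stand 13 mm farther back than shut.
Start: joints at [1.228, 0.591, 0.048, 1.609, -0.033, 0.943, -0.034], TCP at [179.228, -702.5, 205.402] pointing down, gripper open.
Joint ranges: [-2.69, 2.69], [-0.47, 2.24], [-1.27, 1.36], [0.19, 2.51], [-1.53, 4.68], [0.08, 2.07], [-3.09, 3.09]. Speed limits (rad/s): [2.57, 2.57, 3.14, 3.14, 3.14, 3.14, 3.14].

## Interface

Orientations are given as a unit quaternion [w, x, y, z].
In Python, from cell import * gives the robot as it stands. The module is installed in compiled form; this text tells all that it offers. Calls block until the motion is done:
- movep(position, orientation): joint-space move of the TCP to a pose.
- servo_line(position, orientation=None, feed=150, f_stop=None): straight line of the TCP; orientation=None keeps the orientation; feed is the mean speed in mm/s. With f_stop (N) it stops when the force on the tool has changed by that much, and returns True; else False.
- movej(angles): joint-space move.
- gripper_to(opening): opening from 0.0 (shut) to 1.0 (fully open); the grip force is fixed at half the most; returns when the fingers have stopped.
- wait(seconds).
- ik(position, orientation): joint angles nearest the present ones, or None.
- get_state(): the state.
- capture(name): name is "scene" or "top"; returns a dict with "pixels" (384x512x3 uint8, red, green, blue), "fx", "fy", "cx", "cy" (pixels), "dist_coeffs" ([k1, k2, p1, p2, k3] as OpenCV has them; the pictures are not rectified), "rvec" (rotation vector, rad) and "tvec" (3), from world to camera coordinates, as OpenCV has them. Camera axes: x right, y down, z forward; pixel columns grow to the right and rows downward; lengths in mm; the calibration is good to about 2 mm. A picture is of the moment at which its call begins. There is no depth.
A pose or a line that the arm cannot do raises IKError and nothing moves.
- sign_off(): hands the job in, once; it reports no verdict.
The state is a dict: "time_s": time; "joints": joint angles; "dq": joint speeds; "tau": joint torques, N m; "ee_pos": TCP position; "eef_rot": TCP orientation; "contact_force": force on the tool from outside, world axes, zero at the start; "wrist_torque": the same for the moment, N m; "grip_width": opening from 0.0 (shut) to 1.0 (fully open).
Only numpy, scipy, OpenCV 4.12 (cv2) and the standard library are available. Lean on these libraries where they do the work, as an engineer would, in place of code of your own. Each camera call takes 0.05 s, during which the arm holds its last target. There are 200 camera calls.

## Task

Vent the airtight hair-ornament case: with its lid still shut, turn the vent handwheel on its deck counter-clockwise (seen from above; it takes more than one grasp) until the wheel's pointer nose faces the raised brass lug beside it. Then pull the lid straight up by its bar handle until it breaks free of the sticky rubber seal, without letting it fly up (never more than 50 mm), and finish while still holding it in the gripper: steady, level, over its opening, about 20 mm above the rim and touching nothing else. Leave the wheel as set and do not disturb the other things on the bench.

Things in the scene. Friction and masses are not known exactly. Their poses are not given: they have to be found in the camera images.
- case: Fixed dark steel case, 260 (x) by 360 (y) mm, 100 mm high; origin at the centre of its underside, z up, -x side (front) roughly towards the robot. Its +y part (115 mm wide) is a flat deck 100 mm high with the vent wheel at the front and a dish at the rear; its -y part (245 mm wide) is a compartment of amber hair ornaments under a framed clear lid.
- seat (a point): Centre of the compartment's rim, where the seated lid's origin lies: x = 0, y = -57.5, z = 100 mm in the case frame; axes as the case's. On the rim, along the lid's front and rear edges, lie two sprung rubber sealing strips, 12 mm thick and 192 mm long.
- wheel (a joint): Vent wheel angle in rad, axis vertical, growing counter-clockwise seen from above. At 0 the nose points along the case's +x; at 2.5 exactly at the brass lug. Starts between 0 and 0.8 (nose to the rear), turns to a stop at 3.6 against a friction of about 0.12 N m, and stays where it is left.
- wheel_grip (a point): Grip point on the wheel's axis, 150 mm above the bench, at x = -45, y = +122.5 mm in the case frame; x axis towards the nose, z up. The aluminium wheel (90 mm wide, top 26 mm above the deck) has an upright grip bar across its middle: 66 mm long (along the nose direction), 14 mm thick, reaching from the wheel to 16 mm above this point.
- wheel_nose (a point): Tip of the small pointer nose that juts about 12 mm out of the wheel's rim, 57 mm from the axis, 122 mm above the bench.
- index (a point): Top of the fixed raised brass lug on the deck, 14 by 10 mm and 26 mm high, its centre 63 mm from the wheel's axis; the nose must face it (radially in line).
- lid: Loose framed clear lid, 224 by 224 mm, 14 mm thick, 0.3 to 0.63 kg; origin at the centre of its underside, seated 100 mm above the bench, axes as the case's. Starting it takes 9 to 13 N besides its weight (3 to 6 N): the rubber strips squeeze its front and rear edges until it has risen some 7 mm, then the load drops suddenly. From 10 mm up it clears them.
- lid_bar (a point): Centre of the lid's steel bar handle, over the lid's middle, axes as the lid's. Straight bar along y, 14 mm thick (x), 16 mm high, 106 mm long, on two 12 mm posts 92 mm apart; centre 151 mm above the bench when seated, 37 mm above the lid's top face. Pinch it firmly from above at its middle, fingers closing along the lid's x.
- pin_dish: Bystander: small blue ceramic dish, 56 mm wide and 22 mm high, loose on the rear of the deck, about 125 mm behind the wheel's axis; origin under its centre.
- head: Bystander: white wig block, 238 mm tall, 152 mm wide, on a brass tray to the left; origin under its centre.
- wax_jar: Bystander: amber jar with metal cap, 68 mm wide, 60 mm high, to the right; origin under its centre.
- spray: Bystander: clear bottle, 52 mm wide, 150 mm high, right rear; origin under its centre.
- cord_spool: Bystander: wooden spool, 60 mm wide, 54 mm high, left front; origin under its centre.
- brush: Bystander: hand brush lying at the right front; origin under its middle.
- comb: Bystander: wooden comb lying at the left front, 150 by 37 mm, 6 mm thick; origin under its middle.

How it is judged (in metres and radians):
On the way, in this order (a step that is already met when the one before it is completed fails the run):
1. the vent wheel is set to the lug while the lid is still shut (value of joint wheel between 2.3 and 2.7 rad and z of lid in the frame of case below 0.104 m), for 0.3 s.
2. the lid has broken free of its seal (z of lid in the frame of case above 0.109 m), for 0.2 s.
At the end, for the whole second after the job is handed in: The fingers still hold the lid, at rest, its middle 10 to 30 mm above the rim, within 25 mm of over its seat, level within 0.15 rad and not touching the case, and the vent wheel's nose faces the lug within 0.2 rad (2.3 to 2.7) (z of lid in the frame of case between 0.11 and 0.13 m and x of lid in the frame of case between -0.025 and 0.025 m and y of lid in the frame of case between -0.0825 and -0.0325 m and angle between lid's own z axis and vertical below 0.15 rad and linear speed of lid below 0.02 m/s and contact force between the fingers and lid above 0.5 N and contact force between lid and case below 0.2 N and value of joint wheel between 2.3 and 2.7 rad); the arm keeps its last pose, push and grip.
It fails at once if the lid flew up more than 50 mm (z of lid in the frame of case above 0.15 m).
It fails at once if a bystander was moved more than 30 mm (distance of any of pin_dish, head, wax_jar, spray, cord_spool, brush, comb from where it was at the start of the episode above 0.03 m).
It also fails if it takes over 54 s, if anything falls off the work surface, if the arm or the gripper's body presses on something with over 40 N, if the wrist force passes 120 N, or if a joint passes its speed limit or range.

## Working session

There is one attempt and no reset: what is moved stays moved. The work goes in short steps, each a Python script; the robot and the scene stay as the last script left them, time stands still between calls to the robot, and variables do not carry over. Pictures are saved under pics/ and viewed, about 8 in all and at most 12, crops included, and the job is handed in when it is done.

```bash
mkdir -p pics
cat > h.py <<'E'
from cell import *
import numpy as np, cv2
def K(c): return np.array([[c['fx'],0,c['cx']],[0,c['fy'],c['cy']],[0,0,1.]])
def ray(c,uv):
    p=cv2.undistortPoints(np.array([[uv]],float),K(c),np.array(c['dist_coeffs'],float))[0,0]
    R=cv2.Rodrigues(np.array(c['rvec'],float))[0]; t=np.array(c['tvec'],float).ravel()
    return -R.T@t, R.T@np.array([p[0],p[1],1])
def onz(c,uv,z):
    o,d=ray(c,uv); return o+d*(z-o[2])/d[2]
def proj(c,P):
    return cv2.projectPoints(np.array(P,float).reshape(-1,1,3),np.array(c['rvec'],float),np.array(c['tvec'],float),K(c),np.array(c['dist_coeffs'],float))[0].reshape(-1,2)
def save(c,n,crop=None,s=1):
    im=c['pixels'][:,:,::-1]
    if crop: im=im[crop[1]:crop[3],crop[0]:crop[2]]
    cv2.imwrite('pics/'+n,cv2.resize(im,None,fx=s,fy=s,interpolation=cv2.INTER_CUBIC))
E
python3 - <<'E'
from h import *
import pickle
s=get_state(); print(s)
for n in('scene','top'):
    c=capture(n); pickle.dump(c,open(n+'0.pkl','wb')); save(c,n+'0.png',s=1.5); o,d=ray(c,(256,192)); print(n,o,d,c['fx'])
E
```

```text
{'time_s': 0.0, 'joints': array([ 1.2274495 ,  0.59210064,  0.04830941,  1.60984237, -0.03331498,
        0.94267466, -0.03367762]), 'dq': array([ 5.72652747e-05, -1.16374362e-03,  4.19342135e-04,  1.29820365e-03,
       -1.24864942e-03, -6.49794912e-04,  3.25759020e-04]), 'tau': array([-7.98252131e-04, -5.48687768e+01,  1.54701624e+00, -1.98123533e+01,
        9.49370675e-03,  8.80076434e-03,  1.63251173e-06]), 'ee_pos': array([ 179.04241893, -701.63076678,  204.24705576]), 'eef_rot': array([-1.09231425e-03,  9.92201266e-01,  1.24641145e-01, -1.96796042e-04]), 'contact_force': array([-0.20179942,  0.27355993,  0.36135814]), 'wrist_torque': array([-0.02103592,  0.03358997,  0.00557073]), 'grip_width': 0.9976418535474634}
scene [1239.94685739 1185.05187369 1127.34647037] [-0.44329277 -0.67079481 -0.59465798] 495.59260904578014
top [ 200.34552844   31.8137676  1515.6445694 ] [ 0.21653065 -0.0367224  -0.97570026] 445.68715411230846
```

View pics/top0.png

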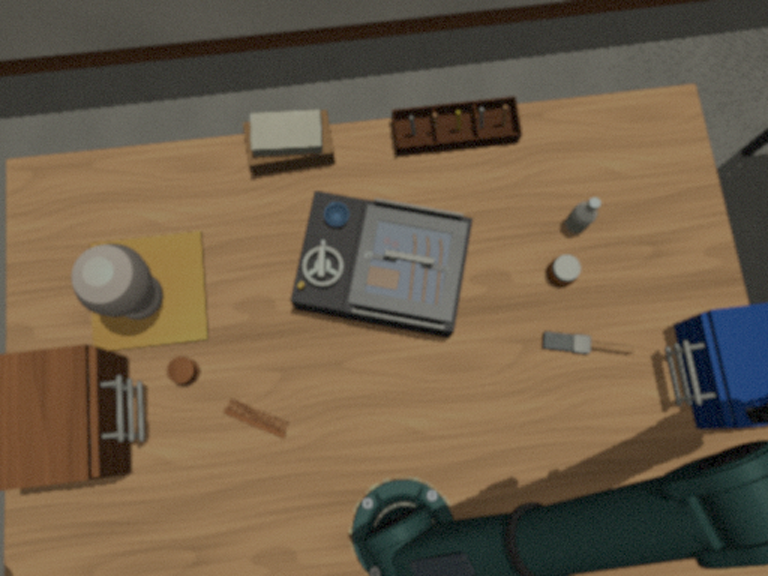

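View pics/scene0.png

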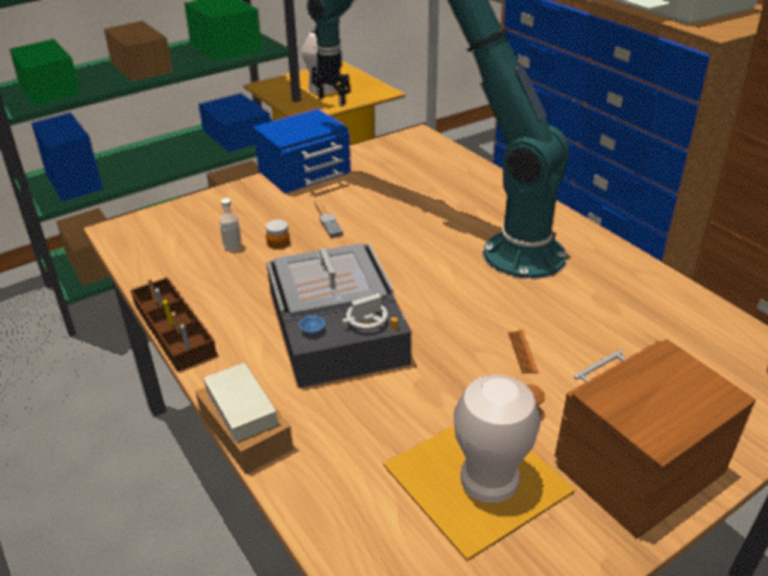

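The top view (1.5x) shows the case centred near (383,263). The wheel is at (323,265), the brass lug at (300,286) and the dish at (335,214). The lid bar is around (410,258), and the head and spool are to the left. Next I'll zoom in for corners.

Run:
```python
from h import *
import pickle
c=pickle.load(open('top0.pkl','rb')); save(c,'topc.png',(185,120,325,230),5.5)
c=pickle.load(open('scene0.pkl','rb')); save(c,'scenec.png',(170,155,285,260),5.5)
```

```text
(no output)
```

View pics/topc.png

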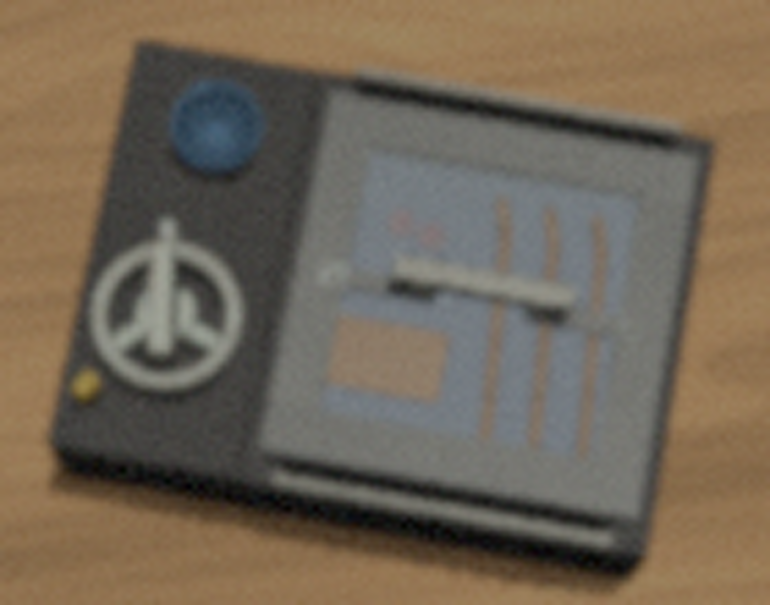

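View pics/scenec.png

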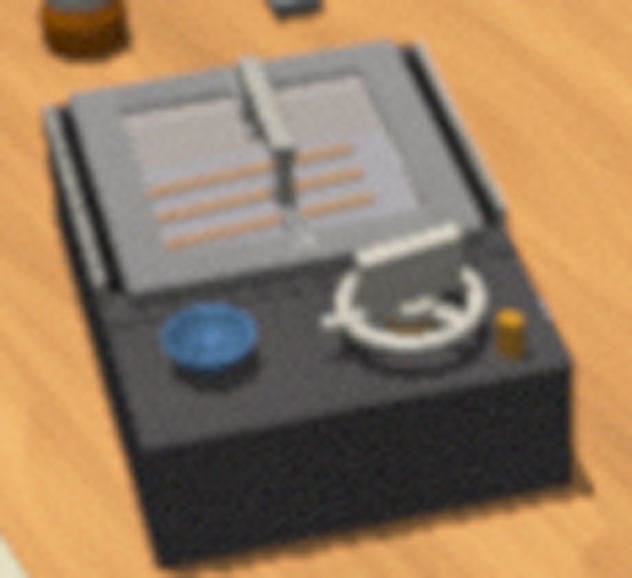

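The top crop shows case top corners at (138,42), (55,445), (638,553) and (712,140). The wheel centre is at (167,315), the nose at (165,222) and the lug at (86,384). The lid bar runs from (395,265) to (575,298). The scene crop shows the nose, lug and bar clearly too, so I'll cast rays and fit a rigid case pose.

Run:
```python
from h import *
import pickle
ct=pickle.load(open('top0.pkl','rb')); cs=pickle.load(open('scene0.pkl','rb'))
T=lambda u,v:(185+u/5.5-.4,120+v/5.5-.4); S=lambda u,v:(170+u/5.5-.4,155+v/5.5-.4)
W=np.array([-45,122.5]); L=W+63*np.array([np.cos(2.5),np.sin(2.5)])
obs=[('RL',ct,T(138,42),100,(130,180)),('FL',ct,T(55,445),100,(-130,180)),('RR',ct,T(712,140),100,(130,-180)),('FR',ct,T(638,553),100,(-130,-180)),
('wheel',ct,T(167,315),125,W),('bar',ct,T(485,281),159,(0,-57.5)),('lug',ct,T(87,382),124,L),
('sRL',cs,S(140,448),100,(130,180)),('sFL',cs,S(570,365),100,(-130,180)),('swheel',cs,S(412,308),123,W),('slug',cs,S(511,316),126,L),('sbar',cs,S(266,100),159,(0,-57.5))]
P=np.array([onz(c,uv,z)[:2] for _,c,uv,z,_ in obs]); Q=np.array([np.array(o[4],float) for o in obs])
def fit(P,Q):
    q=(Q-Q.mean(0)); p=P-P.mean(0); z=np.sum((p[:,0]+1j*p[:,1])*np.conj(q[:,0]+1j*q[:,1])); a=np.angle(z)
    R=np.array([[np.cos(a),-np.sin(a)],[np.sin(a),np.cos(a)]]); return a,R,P.mean(0)-R@Q.mean(0)
for sel in (range(12),range(7),range(7,12)):
    sel=list(sel); a,R,t=fit(P[sel],Q[sel]); print('yaw',a,'t',t,'wheel',R@W+t,'seat',R@[0,-57.5]+t)
    for i in sel: print(obs[i][0],P[i].round(1),(P[i]-R@Q[i]-t).round(1))
print('nose top',onz(ct,T(165,222),122),'scene',onz(cs,S(328,321),122))
print('barends top',[onz(ct,T(*p),166)[:2].round(1) for p in((166,240),(160,350))],'scene',[onz(cs,S(*p),166)[:2].round(1) for p in((360,258),(458,230))])
print('lidbar',[onz(ct,T(*p),159)[:2].round(1) for p in((393,265),(577,297))])
print('dish',onz(ct,T(217,126),120),onz(cs,S(209,335),120))
```

```text
yaw -0.30584855922792126 t [581.48297566 -23.42253914] wheel [575.45639666 106.94206628] seat [564.16958405 -78.25406722]
RL [754.4 106.5] [-5.3 -2.6]
FL [509.8 179.6] [-1.9 -7.8]
RR [ 650.9 -232.6] [-0.4  1.6]
FR [ 405.8 -152.5] [2.5 3.4]
wheel [574.1 104.8] [-1.4 -2.1]
bar [563.6 -80. ] [-0.6 -1.8]
lug [539.7 155.2] [ 1.  -2.9]
sRL [760.1 109.9] [0.4 0.8]
sFL [516.1 188.5] [4.4 1.1]
swheel [578.5 115.1] [3.1 8.2]
slug [536.8 157.6] [-1.8 -0.5]
sbar [564.1 -75.9] [-0.1  2.4]
yaw -0.30284962952172517 t [580.73423537 -25.11593209] wheel [574.31672977 105.23001385] seat [563.58535728 -79.99913516]
RL [754.4 106.5] [-4.1 -1.5]
FL [509.8 179.6] [-0.5 -5.8]
RR [ 650.9 -232.6] [-0.3  3.1]
FR [ 405.8 -152.5] [2.9 5.7]
wheel [574.1 104.8] [-0.2 -0.4]
bar [563.6 -80. ] [-0. -0.]
lug [539.7 155.2] [ 2.3 -1.1]
yaw -0.3111443338110038 t [582.04959299 -20.96544966] wheel [576.71347684 109.42924297] seat [564.44607011 -75.70452146]
sRL [760.1 109.9] [-0.8 -0.7]
sFL [516.1 188.5] [ 2.7 -1.7]
swheel [578.5 115.1] [1.8 5.7]
slug [536.8 157.6] [-3.4 -3.2]
sbar [564.1 -75.9] [-0.3 -0.2]
nose top [631.62510817 100.45595789 122.        ] scene [625.19564871  96.29432831 122.        ]
barends top [array([607.3,  98.8]), array([543.1, 108.7])] scene [array([606.5, 104.9]), array([545. , 114.8])]
lidbar [array([579.2, -28.8]), array([ 548. , -131.1])]
dish [688.08856799  63.67626415 120.        ] [688.35798812  65.63276489 120.        ]
```

```bash
cat >> h.py <<'E'
def down(phi): return [0,float(np.cos(phi/2)),float(np.sin(phi/2)),0]   # tool x at world angle phi, jaws along phi-90deg
YAW=-0.302; WH=np.array([575.3,106.5]); SEAT=np.array([564.,-78.5])
E
python3 - <<'E'
from h import *
for phi in np.arange(-4.0,4.1,.5):
    q=ik([*WH,250],down(phi)); print(round(phi,2), None if q is None else np.round(q,2))
q=ik([*SEAT,200],down(YAW+np.pi/2)); print(q)
q=ik([*SEAT,200],down(YAW-np.pi/2)); print(q)
E
```

```text
-4.0 [ 0.3   0.46 -0.77  1.86  0.38  0.97  0.07]
-3.5 [ 0.36  0.49 -0.87  1.86  0.44  1.    0.51]
-3.0 [ 0.44  0.54 -1.01  1.86  0.53  1.04  0.93]
-2.5 [ 0.48  0.56 -1.07  1.86  0.57  1.06  1.39]
-2.0 [ 0.48  0.56 -1.07  1.86  0.57  1.06  1.89]
-1.5 [ 0.48  0.56 -1.07  1.86  0.57  1.06  2.39]
-1.0 [-0.18  0.37 -0.11  1.88  0.05  0.89 -2.88]
-0.5 [-0.09  0.37 -0.23  1.88  0.11  0.9  -2.44]
0.0 [ 0.    0.38 -0.35  1.88  0.16  0.91 -2.  ]
0.5 [ 0.1   0.4  -0.48  1.87  0.23  0.92 -1.56]
1.0 [ 0.15  0.41 -0.55  1.87  0.26  0.93 -1.09]
1.5 [ 0.19  0.42 -0.61  1.87  0.29  0.94 -0.62]
2.0 [ 0.26  0.44 -0.71  1.87  0.35  0.96 -0.18]
2.5 [ 0.33  0.47 -0.81  1.86  0.41  0.98  0.27]
3.0 [ 0.39  0.5  -0.92  1.86  0.47  1.01  0.7 ]
3.5 [ 0.48  0.56 -1.07  1.86  0.57  1.06  1.11]
4.0 [ 0.48  0.56 -1.07  1.86  0.57  1.06  1.61]
[ 0.33053422  0.42344242 -0.36226007  1.95748404  0.20525504  0.79584992
 -0.44878439]
[ 0.79506485  0.61638614 -1.07044453  1.93915882  0.65424625  0.98537796
  2.25339353]
```

Run:
```python
from h import *
s=get_state(); p=s['ee_pos']
servo_line([p[0],p[1],300],feed=200)
phi=-0.155
movep([*WH,260],down(phi)); print(get_state()['time_s'],get_state()['ee_pos'],get_state()['joints'])
gripper_to(0.75)
print(servo_line([*WH,134],feed=100,f_stop=15))
s=get_state(); print(s['time_s'],s['ee_pos'],s['contact_force'])
gripper_to(0); s=get_state(); print(s['time_s'],s['ee_pos'],s['contact_force'],s['wrist_torque'],s['grip_width'],s['joints'])
c=capture('top'); save(c,'g1.png',(185,120,325,230),5.5)
```

```text
3.875 [575.61607787 105.45946356 259.91152122] [ 0.09979252  0.38923384 -0.47848796  1.86078853  0.2181019   0.94319299
 -2.20447309]
False
5.6333 [575.87104348 106.6732833  134.67424817] [-0.32167238  0.41811715  0.00434897]
6.15 [575.58578173 107.15040056 134.50378598] [0.15239687 0.96630005 3.62186008] [0.20749995 0.15838428 0.06634635] 0.13948510147580886 [ 0.03955383  0.5372508  -0.4159884   1.97280388  0.3279444   0.69563913
 -2.30377306]
```

View pics/g1.png

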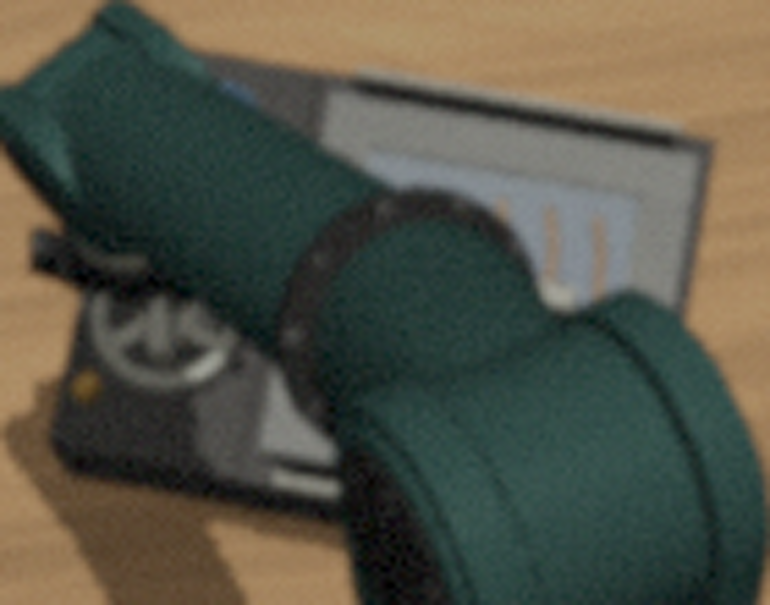

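The grasp holds, with 0.14 opening and low side forces. Joint 7 has the room, so I'll turn the wheel in one sweep, in steps.

Run:
```python
from h import *
q=np.array(get_state()['joints']); q0=q[6]
for k in range(1,7):
    q[6]=q0+2.353*k/6; movej(q.tolist()); s=get_state()
    print(round(s['time_s'],2),s['ee_pos'].round(1),s['contact_force'].round(1),s['wrist_torque'].round(2),round(s['joints'][6]-q0,3),round(s['grip_width'],3))
    if np.linalg.norm(s['contact_force'])>45: break
```

```text
6.66 [575.6 107.1 134.5] [-0.1  0.6  2. ] [0.2  0.1  0.07] 0.39 0.14
7.12 [575.6 107.2 134.5] [0.6 0.7 2.3] [0.21 0.16 0.06] 0.781 0.132
7.58 [575.5 107.2 134.5] [-0.7  1.   2.1] [0.23 0.12 0.06] 1.173 0.134
8.03 [575.5 107.3 134.5] [-1.1  0.4  3.1] [0.26 0.2  0.08] 1.565 0.135
8.49 [575.4 107.2 134.5] [-1.3  1.1  2.2] [0.3  0.28 0.1 ] 1.957 0.134
8.95 [575.4 107.2 134.5] [-1.4  1.6  2.7] [0.33 0.33 0.08] 2.349 0.133
```

Run:
```python
from h import *
import pickle
gripper_to(0.75); servo_line([*get_state()['ee_pos'][:2],260],feed=150)
movep([400,-330,320],down(YAW+np.pi/2)); wait(.2); print(get_state()['time_s'],get_state()['joints'])
c=capture('top'); pickle.dump(c,open('top1.pkl','wb')); a=c['pixels'][120:230,185:325]
d=capture('scene'); pickle.dump(d,open('scene1.pkl','wb')); b=d['pixels'][155:260,170:285]
a=cv2.resize(a,(400,314),interpolation=3); b=cv2.resize(b,(344,314),interpolation=3)
# zoom on wheel only
a=cv2.resize(c['pixels'][150:205,190:240],(400,440),interpolation=3); b=cv2.resize(d['pixels'][190:227,222:265],(400,344),interpolation=3)
b=cv2.copyMakeBorder(b,0,96,0,0,cv2.BORDER_CONSTANT); cv2.imwrite('pics/w1.png',np.hstack([a,b])[:,:,::-1])
```

```text
12.4167 [ 0.75274513  0.20883912 -0.18179383  1.93222505  0.04403854  1.00454728
  0.25139769]
```

View pics/w1.png

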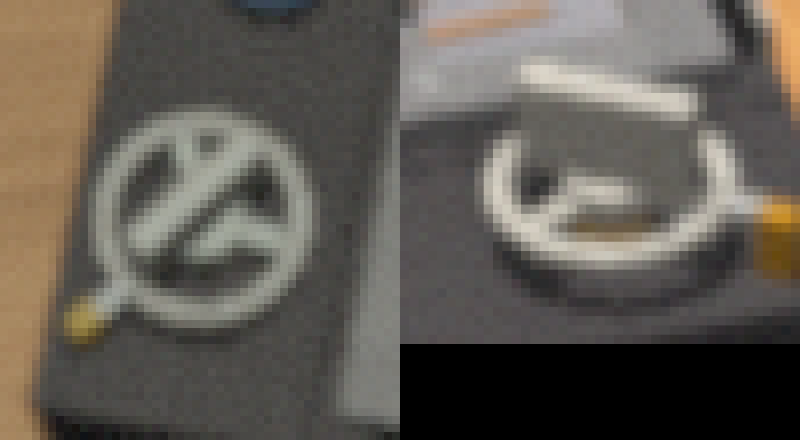

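The nose is in line with the lug in both views: the top crop has wheel (204,218), nose (118,298) and lug (85,320), about 0.04 rad off. Now the lid.

Run:
```python
from h import *
o=down(YAW+np.pi/2); S=[564.,-78.2]
movep([*S,250],o); wait(.1); print(get_state()['ee_pos'],get_state()['joints'])
print(servo_line([*S,132],o,feed=90,f_stop=10)); s=get_state(); print(s['time_s'],s['ee_pos'],s['contact_force'])
gripper_to(0); wait(.2); s=get_state(); print(s['time_s'],s['ee_pos'],s['contact_force'],s['wrist_torque'],s['grip_width'])
p=s['ee_pos']; 
for dz in (2,4,6,8,10,12,14,16,18,20):
    servo_line([p[0],p[1],p[2]+dz],o,feed=12); s=get_state(); print(dz,round(s['time_s'],2),(s['ee_pos']-p).round(1),s['contact_force'].round(1),round(s['grip_width'],3))
```

```text
[563.65076527 -80.618932   250.3157877 ] [ 0.31454658  0.36027322 -0.33014885  1.90934373  0.14860322  0.89512779
 -0.394724  ]
False
15.25 [564.5155527  -78.22764441 132.59402581] [0.15139327 0.55004691 0.45504627]
16.0417 [564.31286592 -78.30746095 132.37323811] [-0.99487266 -0.44268383  5.69937089] [-0.06531403  0.13299729 -0.03514389] 0.10451207386117915
2 16.39 [-1.4  0.3  0.4] [  1.2   1.4 -11.1] 0.091
4 16.71 [ 0.6 -0.1  5.1] [0.4 0.6 0.2] -0.007
6 17.02 [ 0.1 -0.   6.3] [-0.2  0.1  0.1] -0.002
8 17.34 [ 0.  -0.   8.1] [ 0.3 -0.5  1. ] 0.002
10 17.66 [ 0.1 -0.  10.1] [-0.3  0.3 -0.7] -0.001
12 17.98 [ 0.1 -0.  12.1] [ 0.5  0.7 -0.2] -0.001
14 18.29 [ 0.1 -0.  14.1] [0.  0.2 0.1] -0.005
16 18.61 [ 0.1 -0.  16.1] [-0.6 -0.  -0.5] -0.002
18 18.93 [ 0.1  0.  18.1] [-0.3  0.2 -0.3] 0.001
20 19.24 [ 0.1 -0.  20.1] [0.  0.2 0.2] -0.0
```

The lid slipped out on the pull; the opening had only closed to 0.10, against 0.14 on the wheel bar. I'll look before regrasping.

Run:
```python
from h import *
import pickle
gripper_to(0.75); p=get_state()['ee_pos']; servo_line([p[0],p[1],260],feed=150)
movep([400,-330,320],down(YAW+np.pi/2)); wait(.2); print(get_state()['time_s'])
c=capture('top'); d=capture('scene')
pickle.dump((c,d),open('two2.pkl','wb'))
a=cv2.resize(c['pixels'][120:230,185:325],(400,314),interpolation=3); b=cv2.resize(d['pixels'][155:255,170:285],(400,348),interpolation=3)
a=cv2.copyMakeBorder(a,0,34,0,0,cv2.BORDER_CONSTANT); cv2.imwrite('pics/l1.png',np.hstack([a,b])[:,:,::-1])
```

```text
22.1083
```

View pics/l1.png

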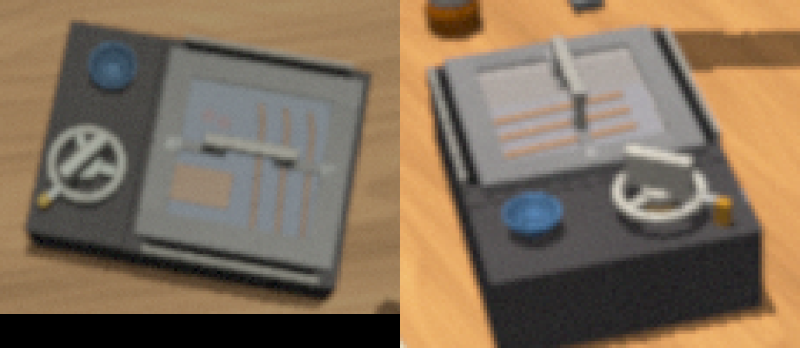

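The lid is still seated, with the bar, wheel and dish unchanged. The upward push on closing suggests the bar was near the fingertips, so I'll regrasp 8 mm lower and only pull if the opening looks like a proper bar grip.

Run:
```python
from h import *
o=down(YAW+np.pi/2); S=[564.,-78.2]
movep([*S,220],o); wait(.1)
print(servo_line([*S,124],o,feed=90,f_stop=10)); s=get_state(); print(s['time_s'],s['ee_pos'],s['contact_force'])
gripper_to(0)
for i in range(3):
    wait(.15); s=get_state(); print(s['time_s'],s['ee_pos'],s['contact_force'],s['wrist_torque'],s['grip_width'])
p=s['ee_pos']
if s['grip_width']>.12:
  for dz in range(1,6):
    servo_line([p[0],p[1],p[2]+dz],o,feed=8); s=get_state(); print(dz,round(s['time_s'],2),(s['ee_pos']-p).round(1),s['contact_force'].round(1),s['wrist_torque'].round(2),round(s['grip_width'],3))
    if s['grip_width']<.11: break
```

```text
False
24.7333 [564.60668163 -78.16191372 124.59496704] [ 0.44005038 -0.69903711  0.47861966]
25.4 [564.35087413 -78.29786107 124.49217194] [-1.3666651  -0.06521082  4.82207643] [-0.07225201  0.12733646 -0.04044868] 0.14082637908150658
25.55 [564.34617784 -78.30456217 124.49542551] [-1.00774922  0.11477202  6.26748759] [-0.05670731  0.17042615 -0.06388043] 0.13772139496064026
25.7 [564.33416274 -78.32009911 124.48720364] [-1.17370502  0.35253186  4.80002537] [-0.10103005  0.21499714 -0.04046917] 0.13659808696031586
1 26.04 [-0.8  0.2  0.1] [ 1.   0.6 -6.1] [ 0.1  -0.27 -0.04] 0.139
2 26.32 [-1.5  0.4  0.5] [  1.6   1.4 -16.7] [ 0.37 -0.46 -0.06] 0.144
3 26.59 [-0.8 -0.1  2.6] [  1.9  -0.4 -15.4] [ 0.3  -0.28 -0.  ] 0.141
4 26.87 [-0.4 -0.2  4. ] [  1.   -0.3 -15.6] [ 0.16 -0.17 -0.01] 0.137
5 27.14 [-0.3 -0.3  5. ] [  0.3   0.7 -15.5] [ 0.03 -0.06 -0.04] 0.143
```

The grip holds and the lid is rising at about 15.5 N. Continuing slowly to +20.

Run:
```python
from h import *
o=down(YAW+np.pi/2); p=np.array([564.33,-78.32,124.49])
for dz in (6,7,8,9,10,12,14,16,18,20):
    servo_line([p[0],p[1],p[2]+dz],o,feed=8); s=get_state(); print(dz,round(s['time_s'],2),(s['ee_pos']-p).round(1),s['contact_force'].round(1),s['wrist_torque'].round(2),round(s['grip_width'],3))
    if s['grip_width']<.11: break
wait(.5); s=get_state(); print(s['time_s'],(s['ee_pos']-p).round(1),s['contact_force'],s['grip_width'],np.abs(s['dq']).max())
c=capture('top'); d=capture('scene')
a=cv2.resize(c['pixels'][120:230,185:325],(400,314),interpolation=3); b=cv2.resize(d['pixels'][155:255,170:285],(400,348),interpolation=3)
a=cv2.copyMakeBorder(a,0,34,0,0,cv2.BORDER_CONSTANT); cv2.imwrite('pics/l2.png',np.hstack([a,b])[:,:,::-1])
```

```text
6 27.42 [-0.2 -0.3  6. ] [ -0.4  -0.  -16.4] [-0.02 -0.04 -0.07] 0.132
7 27.69 [-0.1 -0.3  7.1] [ -0.6  -0.2 -14.6] [-0.17  0.05 -0.03] 0.141
8 27.97 [ 0.1 -0.2  9.4] [-2.7 -0.2 -1.7] [-0.13  1.01 -0.07] 0.137
9 28.24 [-0.2  0.2  9.8] [-3.5  0.3  1.1] [ 0.03  1.3  -0.1 ] 0.141
10 28.52 [-0.2  0.3 10. ] [-4.   0.8 -1.7] [ 0.14  1.13 -0.08] 0.14
12 28.92 [ 2.2 -0.1 12.6] [-1.1 -0.1 -5.7] [ 0.   -0.    0.04] 0.142
14 29.32 [ 0.2  0.  14.1] [-0.  -0.4 -6.2] [0.   0.05 0.04] 0.139
16 29.72 [ 0.1 -0.  16.1] [-0.5 -0.1 -5.9] [ 0.01 -0.01 -0.  ] 0.143
18 30.12 [ 0.1 -0.  18.1] [ 0.5 -0.8 -5.7] [-0.03  0.02 -0.  ] 0.139
20 30.52 [ 0.1  0.  20.1] [ 0.7  0.1 -6. ] [ 0.01  0.05 -0.01] 0.141
31.0167 [ 0. -0. 20.] [ 0.17266575 -0.19353704 -6.39036073] 0.1379663112629641 0.001721735432364483
```

View pics/l2.png

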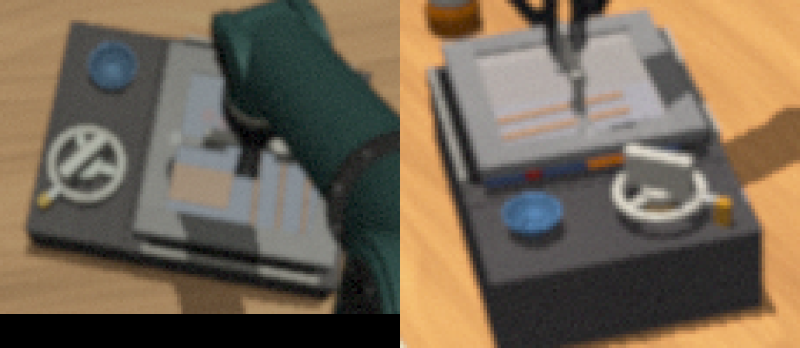

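Lid is lifted with a visible gap and only its own weight on the tool. One check of level: I'll overlay predicted top corners for a level lid at +20.

Run:
```python
from h import *
c=capture('scene'); a=YAW; R=np.array([[np.cos(a),-np.sin(a)],[np.sin(a),np.cos(a)]])
s=6; im=cv2.resize(c['pixels'][155:240,170:290],None,fx=s,fy=s,interpolation=3)[:,:,::-1].copy()
P=[[*(R@np.array([x,y])+[564.2,-78]),z] for z in (120,134) for x,y in((112,112),(-112,112),(-112,-112),(112,-112))]
for u,v in proj(c,P): cv2.circle(im,(int((u-170+.5)*s),int((v-155+.5)*s)),4,(0,0,255),1)
cv2.imwrite('pics/l3.png',im)
```

```text
(no output)
```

View pics/l3.png

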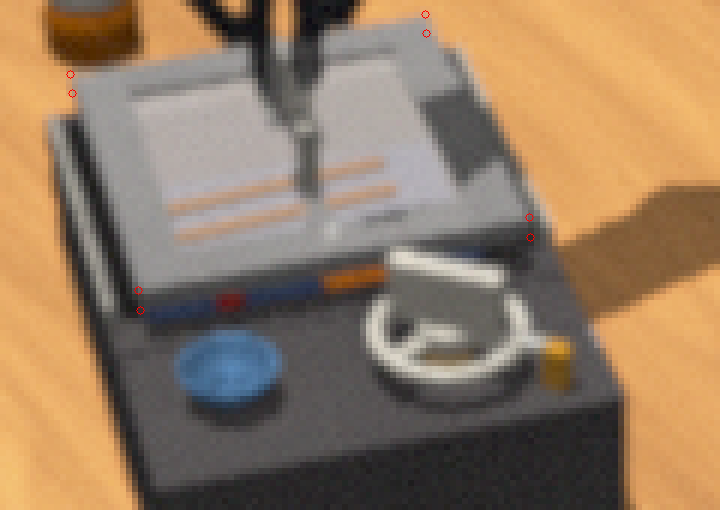

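The corners match a level lid at +20 to within about 8 crop pixels (1–2 camera pixels). The wheel nose still faces the lug. Handing in.

```bash
python3 -c "
from h import *
s=get_state(); print(s['time_s'],s['ee_pos'],s['contact_force'],s['grip_width']); sign_off()"
```

```text
31.1667 [564.32570107 -78.33478224 144.47653137] [-0.00799523 -0.3869249  -6.57722019] 0.13715413507411534
the job is handed in; nothing more can be done
```

I vented the case and lifted the lid, then handed the job in at 31.2 s of robot time with the lid held about 20 mm above the rim. `sign_off` gave no verdict.

- **Wheel:** I turned it about 2.35 rad in one grasp instead of several, because joint 7 had the range for it. Pictures then showed the nose facing the lug to about 0.04 rad. It still looked in line in the last picture.
- **Lid:** The first pinch was too near the fingertips and slipped off at about 11 N, leaving the lid seated. I regrasped 8 mm lower. The lid rose at about 16 N, broke free at 7–8 mm and overshot by about 1.4 mm.
- **Last checks:**
  - The arm was steady, and the grip opening stayed at 0.137.
  - The tool carried only the lid's weight, about 6.5 N, with almost no side force or moment.
  - The lid's visible corners matched a level lid at +20 mm to within 1–2 camera pixels.
- **Disagreement:** The two cameras put the wheel and the lid about 4 mm apart in y. I used values in between, and both final grasps worked.
- **Bystanders:** The dish looked unmoved. I did not measure the other bystanders again at the end.

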